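# Slide a brass pin home in a V-block jig and swing the keeper over it

### The arm

A 6-joint arm with a two-finger parallel gripper is mounted at the origin on a cart in front of the work surface, level with it; the furniture and walls round the work are solid. World frame = base frame: x ahead of the robot, y to its left, z up, the work surface at z = 0. Lengths are in m, angles in rad, forces in N, time in s.
With the tool pointing down it reaches from about 0.325 to 0.85 m from the base axis. Payload 4.4 kg.
Tool frame: the origin (TCP) lies at the very end of the fingers, on their centre line; the grasp point (between the pads) lies 19 mm behind it (ctrl.pinch_z is the distance from the TCP to the grasp point, in m); x points along the fingers, y is the direction in which the jaws open and shut, and the axes are right-handed (so a half turn about x gives the same grasp; the last joint's range is limited). The gripper opens to 94 mm and grips with 3 to 60 N. Pads are 16 mm wide; open, the fingers measure 119 mm over their backs; the gripper's body (75 mm by 177 mm) begins 78 mm behind the grasp point.
Start: joints at [1.169, 0.207, 1.542, -0, 1.393, -0.15], TCP at [0.143, 0.557, 0.205] pointing down, gripper open.
Joint ranges: [-2.73, 2.73], [-0.86, 2.22], [0.23, 2.46], [-1.11, 4.25], [0.08, 2.63], [-2.82, 2.82]. Speed limits (rad/s): [2.79, 2.79, 3.14, 3.14, 3.14, 3.14].

### API

Orientations are given as [roll, pitch, yaw] about the fixed x, y, z axes, in that order (R = Rz(yaw) Ry(pitch) Rx(roll)).
In Python, from station import sensors, grab_frame, order, finder, ctrl gives the robot as it stands.
- The arm moves only by the tool send_rows, never from a script. Its argument "motion" is a list of rows, each a list of 5 numbers: the shift along the world's x, y, z as a fraction of full scale, then the turn about the world's z as a fraction of full scale, then the opening, from 0 (shut) to 1 (fully open). In form: [[x, y, z, twist, grip], ...]. A call has 1 to 20 rows; each row is the pose to reach, as a shift and turn from the pose measured when the call began, turning the shorter way round; what a row does not reach only later rows make up. Full scale, the value 1, is 200 mm for a shift and pi rad for a turn. A row lasts 1/10 s, in which the tool goes at most 50 mm and 8.59 degrees, less where a joint would pass 70% of its speed; a pose out of reach is approached as far as the arm can. A call with a number of a shift or a turn outside -1 to 1 is refused whole. A call with a gripper value outside its range is refused whole. The fingers move at their own pace and stop on an object; the grip force is fixed at half the most. Time passes only in rows, so rows that repeat a pose let the fingers close. It gives the time, the measured TCP pose, the force and the opening at its end, in the units of the state.
- sensors.sense(): the state, without advancing time (a new reading comes with each control period).
- grab_frame(name): name is "scene" or "top" or "wrist"; returns a dict with "img" (420x560x3 uint8, red, green, blue), "fx", "fy", "cx", "cy" (pixels), "rvec" (rotation vector, rad) and "tvec" (3), from world to camera coordinates, as OpenCV has them; the wrist camera has in their place "T_tool_cam" (4x4, takes a point from camera to tool coordinates, whose origin is the TCP and whose axes are the tool frame's). Camera axes: x right, y down, z forward; pixel columns grow to the right and rows downward; lengths in m; the calibration is good to about 2 mm. A picture is of the moment at which its call begins: read the wrist's pose just before it. There is no depth.
- order.hand_in(): hands the job in, once; it reports no verdict.
Trained networks look in the newest picture that a camera, given by its name, has taken for a name from the list of things; names that differ only in an ending like _2 or _b are one class to them, and where a whole thing is asked for, a point or a joint stands for the part that bears it (a point fixed in the world has none). Each returns a list of dicts, best first, with "confidence" (0 to 1); they miss things now and then, are a little off and sometimes report something else, mostly with a low value. They report only what shows in the picture. A call takes as long as a camera call. They do not tell look-alikes from the thing itself.
- finder.recognise(camera, label): "at" ([x, y, z] in m, in world coordinates, good to about 4 mm: the middle of the surface that is visible of it).
- finder.cut_out(camera, label): "mask" (420x560 bool, what is visible of it).
The state is a dict: "time_s": time; "joint_pos": joint angles; "qvel": joint speeds; "joint_torque": joint torques, N m; "position": TCP position; "tcp_rot": TCP orientation; "wrist_force": force on the tool from outside, world axes, zero at the start; "wrist_torque": the same for the moment, N m; "width": finger opening in m.
Only numpy, scipy, OpenCV 4.12 (cv2) and the standard library are available. Lean on these libraries where they do the work, as an engineer would, in place of code of your own. Each camera call takes 0.05 s, during which the arm holds its last target.

### The job

A brass pin lies in the V-groove of the length jig, short of the jig's stop. Push it gently along the groove, without lifting it out, until its end rests against the stop, without shoving the stop out of its setting. Then, with the pin home, swing the blue keeper arm by its red knob fully round so that it lies straight across the groove over the pin, let go, and leave the other things on the bench where they are.

Things in the scene. Friction and masses are not known exactly. Their poses are not given: they have to be found in the camera images.
- jig: Fixed jig: grey base plate 235 x 92 x 10 mm with a dark steel V-block, 175 mm long, 44 mm wide, flat top 32 mm above the worktop, groove 90 degrees and 22 mm wide at the top. Origin on the worktop under jig_groove, same axes. The V-block reaches from x = -130 mm (open end) to +45 mm; the stop's grey bracket, 45 mm high, 40 mm wide, stands at x = 64 to 78 mm.
- jig_groove (a point): Point on the axis that a pin in the groove has, 35 mm above the worktop, beside the keeper's pivot. x runs along the groove towards the stop, y to the side of the keeper's pivot, z up.
- pin: Loose plain brass pin, 20 mm diameter, 90 mm long, 0.14 to 0.26 kg. Its origin is its centre; its x axis runs along the pin (it can roll, so y and z turn). Lying in the groove its axis is 35 mm, its top 45 mm above the worktop, its upper 13 mm proud of the V-block. It starts 35 to 80 mm short of the stop. Sliding it takes about 1 to 5 N.
- stop_face (a point): Middle of the face of the jig's stop, a round steel head 17 mm in diameter on a rod, on the groove axis 35 mm above the worktop; x points along the groove, away from the pin. The pin is home when its centre is 45 mm before this point. The stop is held only by friction: it is rigid up to about 20 N along the groove, and a harder push shoves it back for good.
- keeper (a joint): Angle of the keeper arm, in rad, about an upright pivot: 0 = along the groove, pointing towards the stop's end; grows clockwise seen from above; 1.57 (end stop) = straight across the groove. It turns stiffly (about 0.06 N m, 1 N at the knob) and stays where it is left.
- keeper_pivot (a point): Pivot axis of the keeper arm, 36 mm beside the groove axis, at the arm's underside, 47.5 mm above the worktop. The arm is a flat blue bar 16 mm wide, 8 mm thick (top 55.5 mm above the worktop), passing 2.5 mm over a pin in the groove. x points along the arm to the knob.
- keeper_knob (a point): Middle of the round red knob on the end of the keeper arm, 66 mm from the pivot axis: upright, 14 mm diameter, from 55.5 to 81.5 mm above the worktop; the point lies 68.5 mm above the worktop.
- relay_board: Loose green relay board with blue relays, 38 x 70 x 15 mm, a bystander; origin under its centre.
- flux_bottle: Loose small bottle with an orange tip, 30 mm diameter, 86 mm high, a bystander; origin under its centre.
- side_cutter: Loose red-handled side cutter lying flat, 37 x 125 x 10 mm, a bystander; origin under its centre.
There are look-alikes about, which are no part of the job. Of the things like the pin, leave any that is purple; of the rest the larger one is meant.

How it is judged:
By the outcome, as a careful person would: the job done as asked, in the order asked, and still so for the second after the job is handed in, with the robot touching nothing.
It also fails if it takes over 58 s, if anything falls off the work surface, if the arm or the gripper's body presses on something with over 40 N, if the wrist force passes 120 N, or if a joint passes its speed limit or range.

## Working session

There is one attempt and no reset: what is moved stays moved. The work goes in short steps, Python scripts to look and compute and a tool call to move; the robot and the scene stay as the last step left them, time stands still between calls to the robot, and variables do not carry over. Pictures are saved under pics/ and viewed, and the job is handed in when it is done.

Besides the shell and the picture viewer there is one more tool, called after "Request:" as name(argument=value, ...), one argument or row to a line, values as JSON. send_rows: Moves the arm, as the interface text tells. Its arguments: {"type":"object","properties":{"motion":{"type":"array"}},"required":["motion"]}

```bash
ls; mkdir -p pics; python3 - <<'E'
from station import sensors, grab_frame, order, finder, ctrl
import cv2
s=sensors.sense();print(s)
print(ctrl.pinch_z)
for n in("scene","top"):
    f=grab_frame(n);cv2.imwrite(f"pics/{n}0.png",f["img"][:,:,::-1])
    for l in("jig","pin","stop_face","keeper","keeper_knob","relay_board","flux_bottle","side_cutter"):
        try:
            for r in finder.recognise(n,l): print(n,l,[round(x,4) for x in r["at"]],round(r["confidence"],2))
        except Exception as e: print(n,l,e)
E
```

```text
pics
{'time_s': 0.0, 'joint_pos': array([ 1.16853583e+00,  2.07448280e-01,  1.54291325e+00,  5.88887900e-06,
        1.39349773e+00, -1.50487549e-01]), 'qvel': array([ 0.00037013, -0.00017787, -0.00106012, -0.00024057,  0.00025188,
       -0.00102992]), 'joint_torque': array([ 1.18953230e-03, -3.70854878e+01, -2.81428814e+01,  6.98761409e-02,
        3.59510549e-02, -1.85580193e-04]), 'position': array([0.14293275, 0.55613267, 0.20429406]), 'tcp_rot': array([-1.72384019,  1.56852971, -1.97561419]), 'wrist_force': array([0.20278221, 0.48791083, 0.51536418]), 'wrist_torque': array([-0.01587173,  0.01468191, -0.01757368]), 'width': 0.09406912340335385}
0.0188
scene jig [0.4707, 0.0841, 0.0194] 0.68
scene pin [0.5093, -0.1024, 0.02] 0.75
scene pin [0.7113, -0.2316, 0.0365] 0.66
scene pin [0.617, 0.2411, 0.0083] 0.55
scene stop_face [0.4976, 0.0215, 0.0406] 0.56
scene keeper_knob [0.5001, 0.0627, 0.054] 0.54
scene relay_board [0.6883, -0.1233, 0.0026] 0.52
scene flux_bottle [0.7096, -0.2324, 0.0347] 0.68
scene side_cutter [0.3622, -0.3412, 0.0101] 0.6
top jig [0.4683, 0.1074, 0.0096] 0.71
top jig [0.7099, -0.2157, 0.0428] 0.52
top pin [0.51, -0.1009, 0.0221] 0.6
top pin [0.446, 0.1594, 0.0451] 0.57
top stop_face [0.4953, 0.0274, 0.04] 0.66
top keeper [0.496, 0.0807, 0.0565] 0.67
top keeper_knob [0.5021, 0.0806, 0.0554] 0.74
top relay_board [0.6892, -0.1242, 0.0054] 0.57
top flux_bottle [0.7098, -0.2152, 0.0449] 0.68
top flux_bottle [0.4972, 0.0231, 0.0411] 0.3
top side_cutter [0.3623, -0.3318, 0.0071] 0.77
```

View pics/scene0.png

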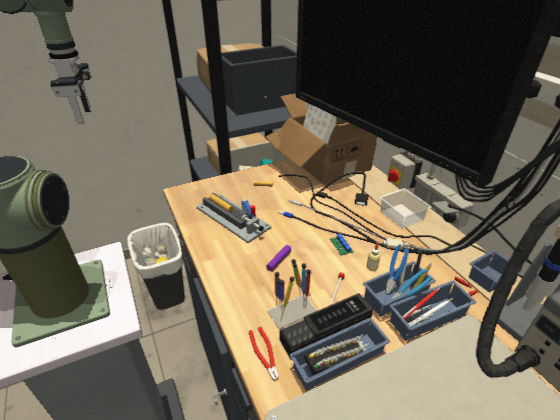

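View pics/top0.png

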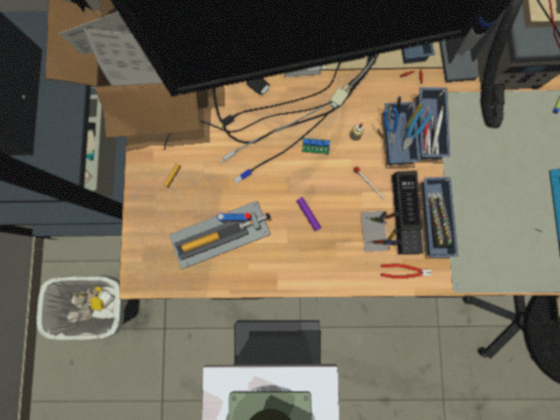

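```bash
python3 - <<'E'
from station import sensors, grab_frame
import cv2,numpy as np
t=cv2.imread("pics/top0.png")[195:275,160:280];t=cv2.resize(t,None,fx=6.5,fy=6.5,interpolation=cv2.INTER_CUBIC);cv2.imwrite("pics/topc.png",t)
t=cv2.imread("pics/scene0.png")[180:250,190:280];t=cv2.resize(t,None,fx=8,fy=8,interpolation=cv2.INTER_CUBIC);cv2.imwrite("pics/scenec.png",t)
f=grab_frame("wrist");cv2.imwrite("pics/w0.png",f["img"][:,:,::-1]);print(f["T_tool_cam"],f["fx"])
E
```

```text
[[-5.90702864e-04 -2.34104615e-01  9.72211232e-01 -1.80466216e-01]
 [ 9.99997947e-01  1.74641210e-03  1.02811483e-03  3.44788803e-04]
 [-1.93856788e-03  9.72209843e-01  2.34103102e-01 -6.74123357e-02]
 [ 0.00000000e+00  0.00000000e+00  0.00000000e+00  1.00000000e+00]] 363.1729394643384
```

View pics/topc.png

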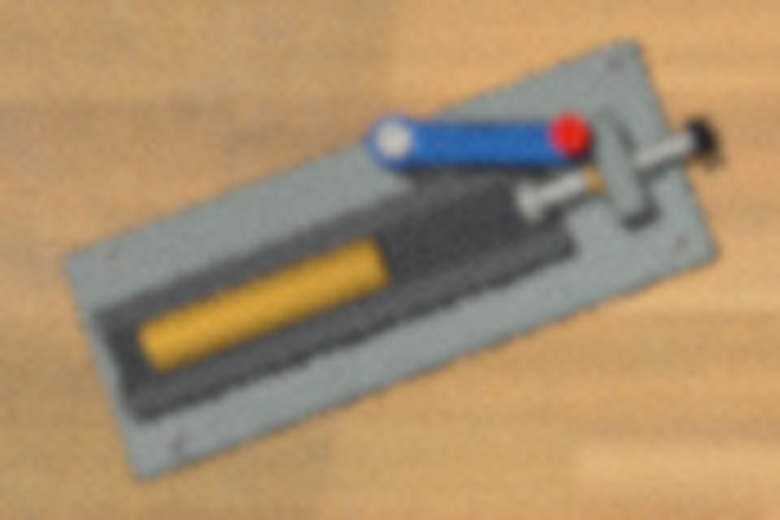

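View pics/scenec.png

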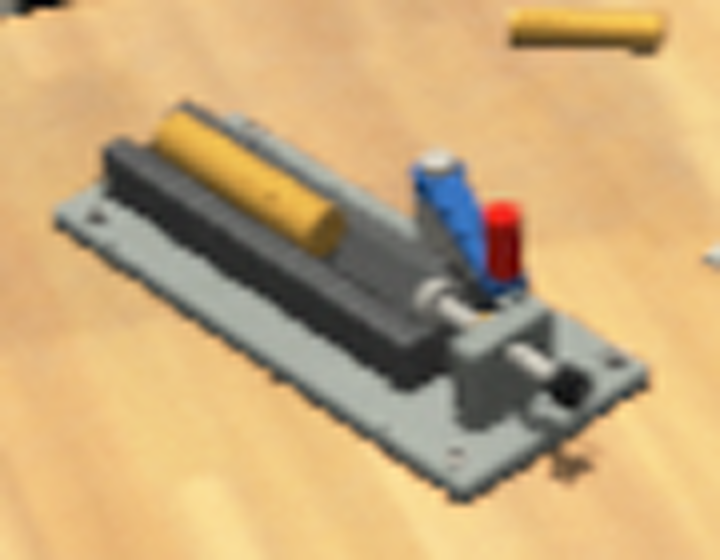

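View pics/w0.png

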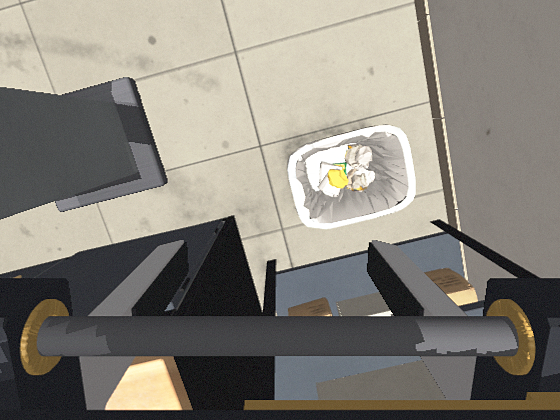

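```bash
cat > h.py <<'E'
import numpy as np, cv2
from scipy.optimize import least_squares
from scipy.spatial.transform import Rotation as R
def J(p,q):
    c,s=np.cos(p[2]),np.sin(p[2]); q=np.atleast_2d(q)
    return np.c_[p[0]+c*q[:,0]-s*q[:,1],p[1]+s*q[:,0]+c*q[:,1],q[:,2]]
def proj(f,P):
    if "rvec" in f: r,t=np.array(f["rvec"],float),np.array(f["tvec"],float)
    else:
        M=np.linalg.inv(f["T_wt"]@f["T_tool_cam"]); r=cv2.Rodrigues(M[:3,:3])[0];t=M[:3,3]
    K=np.array([[f["fx"],0,f["cx"]],[0,f["fy"],f["cy"]],[0,0,1.]])
    return cv2.projectPoints(np.asarray(P,float),r,t,K,None)[0][:,0]
def toolT(s):
    T=np.eye(4);T[:3,:3]=R.from_euler("xyz",s["tcp_rot"]).as_matrix();T[:3,3]=s["position"];return T
def fit(f,q,uv,p0):
    r=least_squares(lambda p:(proj(f,J(p,q))-uv).ravel(),p0); return r.x,(proj(f,J(r.x,q))-uv)
E
python3 - <<'E'
from h import *
from station import sensors, grab_frame
f=grab_frame("top")
uv=np.array([[395,140],[97,315],[140,415],[572,243]])/6.5+[160,195]-.5
q=np.array([[0,.036,.0555],[-.13,.022,.032],[-.13,-.022,.032],[.045,-.022,.032]])
p,e=fit(f,q,uv,[.47,.09,-1.2]);print(p,e)
kp=np.array([569,133])/6.5+[160,195]-.5
r=least_squares(lambda a:(proj(f,J(p,[[.066*np.cos(a[0]),.036-.066*np.sin(a[0]),.0815]]))[0]-kp),[.2]);print("keeper",r.x,r.fun)
pe=np.array([[378,250],[150,355]])/6.5+[160,195]-.5
for u in pe:
    r=least_squares(lambda a:(proj(f,J(p,[[a[0],a[1],.04]]))[0]-u),[0,0]);print(r.x)
print(toolT(sensors.sense()))
np.save("p.npy",p)
E
```

```text
[ 0.47127569  0.09592196 -1.19196782] [[ 0.43701143 -0.6202681 ]
 [-0.40434467 -0.47329237]
 [-0.76414486  1.18512285]
 [ 0.72525244 -0.13214917]]
keeper [0.43063126] [0.43442091 0.0235293 ]
[-0.02341649  0.00217191]
[-0.11464981 -0.00197193]
[[ 3.15314035e-05  2.49143271e-01  9.68466638e-01  1.43279945e-01]
 [ 3.31350167e-05  9.68466638e-01 -2.49143272e-01  5.56880209e-01]
 [-9.99999999e-01  3.99459953e-05  2.22817459e-05  2.05464176e-01]
 [ 0.00000000e+00  0.00000000e+00  0.00000000e+00  1.00000000e+00]]
```

Request:
send_rows(
  motion=[
    [0.5,-1,0,-0.15,1],
    [0.5,-1,0,-0.15,1],
    [0.5,-1,0,-0.15,1],
    [0.5,-1,0,-0.15,1],
    [0.5,-1,0,-0.15,1],
    [0.5,-1,0,-0.15,1],
  ],
)

```text
time_s: 1.6
position: [0.2443, 0.3548, 0.2056]
tcp_rot: [0.579, 1.57, -0.148]
wrist_force: [-0.8, 0.0, -0.0]
width: 0.0941
```

Request:
send_rows(
  motion=[
    [0.8,-1,0,-0.15,1],
    [0.8,-1,0,-0.15,1],
    [0.8,-1,0,-0.15,1],
    [0.8,-1,0,-0.15,1],
    [0.8,-1,0,-0.15,1],
    [0.8,-1,0,-0.15,1],
  ],
)

```text
time_s: 2.2
position: [0.4075, 0.1523, 0.2062]
tcp_rot: [0.856, 1.568, -0.348]
wrist_force: [-0.3, 0.9, -0.3]
width: 0.0939
```

Request:
send_rows(
  motion=[
    [0.35,-0.37,0,0,1],
    [0.35,-0.37,0,0,1],
    [0.35,-0.37,0,0,1],
    [0.35,-0.37,0,0,1],
  ],
)

```text
time_s: 2.6
position: [0.478, 0.0788, 0.2059]
tcp_rot: [1.164, 1.569, -0.041]
wrist_force: [0.1, 1.1, -0.2]
width: 0.0941
```

```bash
python3 - <<'E'
from h import *
from station import sensors, grab_frame, finder
s=sensors.sense();f=grab_frame("wrist");cv2.imwrite("pics/w1.png",f["img"][:,:,::-1])
f["T_wt"]=toolT(s);np.save("f1.npy",f,allow_pickle=True);print(f["T_wt"])
E
```

```text
[[ 1.86160183e-03  9.33849306e-01  3.57661863e-01  4.77989493e-01]
 [-7.69654605e-05  3.57662616e-01 -9.33850870e-01  7.88195754e-02]
 [-9.99998264e-01  1.71093087e-03  7.37699520e-04  2.05863716e-01]
 [ 0.00000000e+00  0.00000000e+00  0.00000000e+00  1.00000000e+00]]
```

View pics/w1.png

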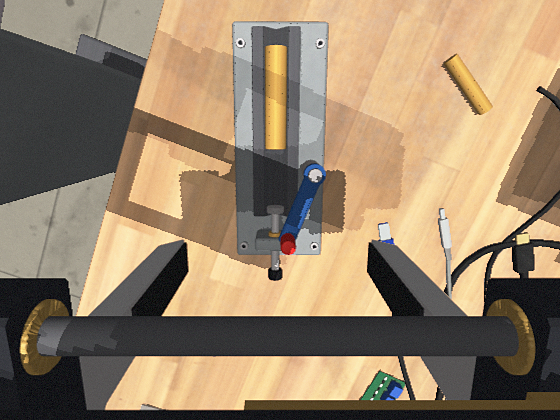

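```bash
python3 - <<'E'
import cv2
t=cv2.imread("pics/w1.png")[15:165,215:345];cv2.imwrite("pics/w1a.png",cv2.resize(t,None,fx=4,fy=4,interpolation=cv2.INTER_CUBIC))
t=cv2.imread("pics/w1.png")[145:290,215:345];cv2.imwrite("pics/w1b.png",cv2.resize(t,None,fx=4,fy=4,interpolation=cv2.INTER_CUBIC))
E
```

```text
(no output)
```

View pics/w1a.png

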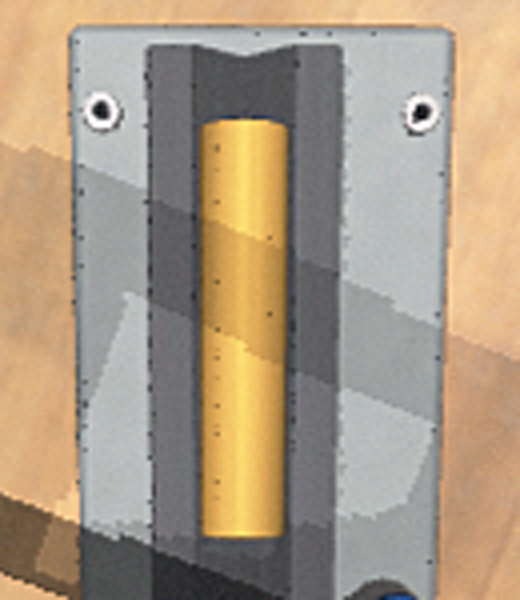

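View pics/w1b.png

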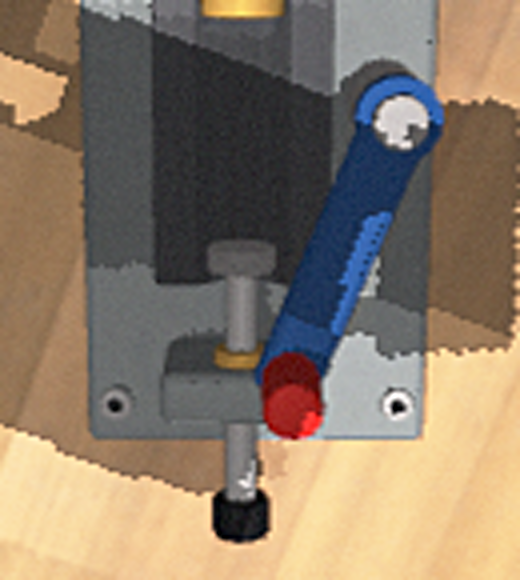

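```bash
python3 - <<'E'
from h import *
from station import grab_frame
f=np.load("f1.npy",allow_pickle=True).item()
a=lambda u,v:[u/4+215-.4,v/4+15-.4]
b=lambda u,v:[u/4+215-.4,v/4+145-.4]
uv=np.array([a(148,45),a(343,45),b(155,283),b(402,122)])
q=np.array([[-.13,-.022,.032],[-.13,.022,.032],[.045,-.022,.032],[0,.036,.057]])
p,e=fit(f,q,uv,np.load("p.npy"));print(p,e.round(2))
def inv(u,z): 
    r=least_squares(lambda x:(proj(f,J(p,[[x[0],x[1],z]]))[0]-u),[0,0]);return r.x.round(4)
for n,u,z in [("pin open end top",a(244,120),.044),("pin stop end",a(244,537),.044),("stop head front top edge",b(241,243),.0435),("knob top",b(293,412),.0815),("axis",a(200,300),.035),("axis",a(288,300),.035)]: print(n,inv(u,z))
k=inv(b(293,412),.0815);print("ang",np.arctan2(.036-k[1],k[0]),np.hypot(.036-k[1],k[0]))
np.save("p1.npy",p)
t=grab_frame("top");print(proj(t,J(p,q)))
p0=J(p,[[-.132,0,.1],[0,0,.035]]);print(p0)
E
```

```text
[ 0.46886134  0.10016119 -1.20817885] [[-0.2  -0.14]
 [ 0.3   0.17]
 [ 0.06  0.34]
 [-0.16 -0.33]]
pin open end top [-0.1121 -0.0003]
pin stop end [-0.0223  0.0001]
stop head front top edge [ 0.0317 -0.0004]
knob top [0.0615 0.0113]
axis [-0.0755 -0.0103]
axis [-0.0756  0.01  ]
ang 0.3819073288436313 0.06627473123295183
[[178.04571703 259.79874269]
 [172.08364699 242.64332805]
 [246.43691607 233.1078997 ]
 [219.03797899 216.2728828 ]]
[[0.42203795 0.22357743 0.1       ]
 [0.46886134 0.10016119 0.035     ]]
```

Request:
send_rows(
  motion=[
    [-0.303,0.785,0,0,0],
    [-0.303,0.785,0,0,0],
    [-0.303,0.785,0,0,0],
    [-0.303,0.785,0,0,0],
    [-0.303,0.785,0,0,0],
    [-0.303,0.785,-0.2,0,0],
    [-0.303,0.785,-0.4,0,0],
    [-0.303,0.785,-0.6,0,0],
    [-0.303,0.785,-0.7,0,0],
    [-0.303,0.785,-0.7,0,0],
  ],
)

```text
time_s: 3.7
position: [0.412, 0.2356, 0.0625]
tcp_rot: [-1.501, 1.564, -2.702]
wrist_force: [-0.5, 0.9, 0.2]
width: 0.0174
```

```bash
cat > st.py <<'E'
from h import *
from station import sensors
s=sensors.sense();p=np.load("p1.npy");T=toolT(s);d=T[:3,3]-[p[0],p[1],0]
c,si=np.cos(p[2]),np.sin(p[2]);F=s["wrist_force"]
print("t",s["time_s"],"jig xyz mm",np.round(1e3*np.array([c*d[0]+si*d[1],-si*d[0]+c*d[1],d[2]]),1),"F jig",np.round([c*F[0]+si*F[1],-si*F[0]+c*F[1],F[2]],2),"w",s["width"],"yaw z",np.degrees(np.arctan2(T[1,2],T[0,2])-p[2]).round(2), "pos",s["position"].round(4))
E
python3 st.py; python3 - <<'E'
from station import grab_frame;import cv2
cv2.imwrite("pics/w2.png",grab_frame("wrist")["img"][:,:,::-1])
E
```

```text
t 3.7 jig xyz mm [-146.8   -5.1   62.5] F jig [-1.07 -0.16  0.19] w 0.01737487081694627 yaw z 0.37 pos [0.412  0.2356 0.0625]
```

View pics/w2.png

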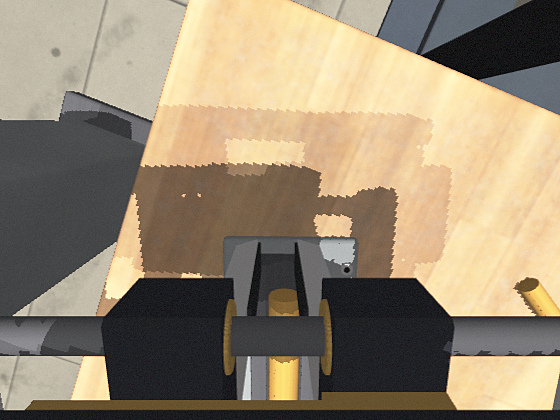

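Request:
send_rows(
  motion=[
    [0,0,0,0,0],
    [0,0,0,0,0],
    [0,0,0,0,0],
  ],
)

```text
time_s: 4.05
position: [0.4155, 0.2368, 0.0662]
tcp_rot: [0.749, 1.57, -0.453]
wrist_force: [1.0, -0.2, 0.4]
width: 0.0005
```

```bash
python3 st.py
```

```text
t 4.05 jig xyz mm [-146.7   -1.5   66.2] F jig [0.54 0.86 0.38] w 0.0004748997376600621 yaw z 0.36 pos [0.4155 0.2368 0.0662]
```

Request:
send_rows(
  motion=[
    [0.01,-0.005,-0.08,0,0],
    [0.01,-0.005,-0.145,0,0],
    [0.01,-0.005,-0.145,0,0],
    [0.019,-0.03,-0.145,0,0],
    [0.028,-0.052,-0.145,0,0],
    [0.037,-0.075,-0.145,0,0],
    [0.045,-0.0985,-0.145,0,0],
    [0.045,-0.0985,-0.145,0,0],
    [0.045,-0.0985,-0.145,0,0],
  ],
)

```text
time_s: 4.95
position: [0.4246, 0.2169, 0.0373]
tcp_rot: [0.984, 1.57, -0.219]
wrist_force: [0.1, -0.5, -0.3]
width: 0.0004
```

```bash
python3 st.py
```

```text
t 4.95 jig xyz mm [-1.249e+02  1.000e-01  3.730e+01] F jig [ 0.5  -0.03 -0.27] w 0.00041390391818462493 yaw z 0.33 pos [0.4246 0.2169 0.0373]
```

Request:
send_rows(
  motion=[
    [0.00355,-0.00935,0,0,0],
    [0.0071,-0.0187,0,0,0],
    [0.01065,-0.02805,0,0,0],
    [0.0142,-0.0374,0,0,0],
    [0.01775,-0.04675,0,0,0],
    [0.0213,-0.0561,0,0,0],
    [0.02485,-0.06545,0,0,0],
    [0.0284,-0.0748,0,0,0],
    [0.03195,-0.08415,0,0,0],
    [0.0355,-0.0935,0,0,0],
    [0.03905,-0.10285,0,0,0],
    [0.0426,-0.1122,0,0,0],
    [0.04615,-0.12155,0,0,0],
    [0.0497,-0.1309,0,0,0],
    [0.05325,-0.14025,0,0,0],
    [0.0568,-0.1496,0,0,0],
    [0.06035,-0.15895,0,0,0],
    [0.0639,-0.1683,0,0,0],
    [0.06745,-0.17765,0,0,0],
    [0.071,-0.187,0,0,0],
  ],
)

```text
time_s: 6.95
position: [0.4389, 0.1794, 0.0374]
tcp_rot: [1.01, 1.57, -0.193]
wrist_force: [-1.8, 1.8, 1.6]
width: 0.0005
```

```bash
python3 st.py;python3 - <<'E'
from station import grab_frame;import cv2
i=grab_frame("top")["img"][:,:,::-1][195:275,160:280];cv2.imwrite("pics/t3.png",cv2.resize(i,None,fx=6.5,fy=6.5,interpolation=cv2.INTER_CUBIC))
i=grab_frame("scene")["img"][:,:,::-1][170:250,180:280];cv2.imwrite("pics/s3.png",cv2.resize(i,None,fx=7,fy=7,interpolation=cv2.INTER_CUBIC))
E
```

```text
t 6.95 jig xyz mm [-84.7   0.1  37.4] F jig [-2.29 -1.06  1.56] w 0.0004741219771538509 yaw z 0.33 pos [0.4389 0.1794 0.0374]
```

View pics/s3.png

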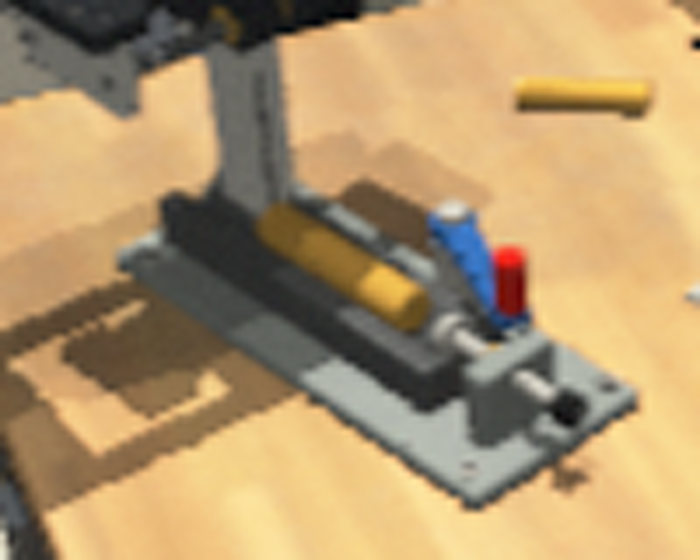

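Request:
send_rows(
  motion=[
    [0.00266,-0.007,0,0,0],
    [0.0053,-0.014,0,0,0],
    [0.008,-0.021,0,0,0],
    [0.01065,-0.028,0,0,0],
    [0.0133,-0.035,0,0,0],
    [0.016,-0.042,0,0,0],
    [0.0186,-0.049,0,0,0],
    [0.0213,-0.056,0,0,0],
    [0.0231,-0.0608,0,0,0],
    [0.0231,-0.0608,0,0,0],
  ],
)

```text
time_s: 8.05
position: [0.4436, 0.1668, 0.0373]
tcp_rot: [0.556, 1.569, -0.647]
wrist_force: [-1.2, 1.4, 1.6]
width: 0.0007
```

```bash
python3 st.py;python3 - <<'E'
from station import grab_frame;import cv2
i=grab_frame("scene")["img"][:,:,::-1][200:230,220:270];cv2.imwrite("pics/s4.png",cv2.resize(i,None,fx=14,fy=14,interpolation=cv2.INTER_CUBIC))
E
```

```text
t 8.05 jig xyz mm [-71.2   0.   37.3] F jig [-1.71 -0.68  1.64] w 0.0007295695013144698 yaw z 0.31 pos [0.4436 0.1668 0.0373]
```

View pics/s4.png

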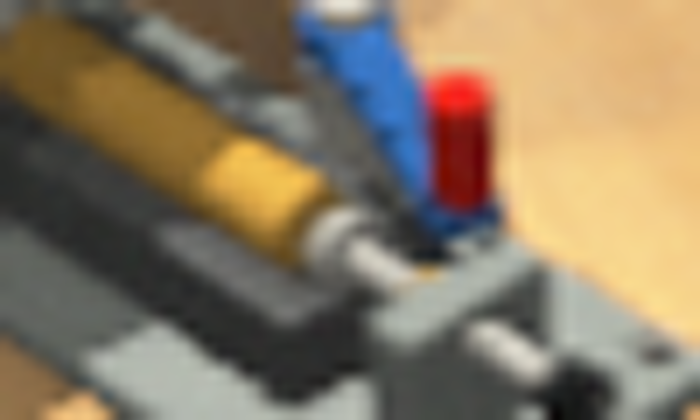

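Request:
send_rows(
  motion=[
    [0.0009,-0.0023,0,0,0],
    [0.0018,-0.0047,0,0,0],
    [0.0027,-0.007,0,0,0],
    [0.0036,-0.0094,0,0,0],
    [0.0044,-0.0117,0,0,0],
    [0.0044,-0.0117,0,0,0],
  ],
)

```text
time_s: 8.7
position: [0.4445, 0.1644, 0.0373]
tcp_rot: [0.488, 1.569, -0.714]
wrist_force: [-1.6, 1.8, 1.6]
width: 0.0007
```

```bash
python3 st.py
```

```text
t 8.7 jig xyz mm [-68.7   0.   37.3] F jig [-2.27 -0.88  1.56] w 0.0006798307619328219 yaw z 0.32 pos [0.4445 0.1644 0.0373]
```

Request:
send_rows(
  motion=[
    [0.0009,-0.0023,0,0,0],
    [0.0018,-0.0047,0,0,0],
    [0.0027,-0.007,0,0,0],
    [0.0027,-0.007,0,0,0],
  ],
)

```text
time_s: 9.1
position: [0.4451, 0.1629, 0.0373]
tcp_rot: [0.438, 1.569, -0.765]
wrist_force: [-1.1, 2.1, 1.5]
width: 0.0002
```

```bash
python3 st.py
```

```text
t 9.1 jig xyz mm [-67.1   0.   37.3] F jig [-2.31 -0.26  1.47] w 0.00020150244364187963 yaw z 0.32 pos [0.4451 0.1629 0.0373]
```

Now single 0.5 mm steps.

Request:
send_rows(
  motion=[
    [0.0009,-0.0023,0,0,0],
    [0.0009,-0.0023,0,0,0],
  ],
)

```text
time_s: 9.3
position: [0.4453, 0.1623, 0.0373]
tcp_rot: [0.427, 1.569, -0.776]
wrist_force: [-1.7, 1.9, 0.3]
width: 0.0006
```

Request:
send_rows(
  motion=[
    [0.0009,-0.0023,0,0,0],
    [0.0009,-0.0023,0,0,0],
  ],
)

```text
time_s: 9.5
position: [0.4455, 0.1618, 0.0373]
tcp_rot: [0.383, 1.569, -0.82]
wrist_force: [-1.7, 3.2, 0.4]
width: 0.0003
```

Request:
send_rows(
  motion=[
    [0.0009,-0.0023,0,0,0],
    [0.0009,-0.0023,0,0,0],
  ],
)

```text
time_s: 9.7
position: [0.4457, 0.1613, 0.0373]
tcp_rot: [0.384, 1.569, -0.818]
wrist_force: [-1.2, 1.6, 2.6]
width: 0.0003
```

Request:
send_rows(
  motion=[
    [0.0009,-0.0023,0,0,0],
    [0.0009,-0.0023,0,0,0],
  ],
)

```text
time_s: 9.9
position: [0.4458, 0.161, 0.0373]
tcp_rot: [0.494, 1.569, -0.709]
wrist_force: [-0.6, 4.0, 1.7]
width: 0.0001
```

```bash
python3 st.py
```

```text
t 9.9 jig xyz mm [-65.1   0.   37.3] F jig [-3.94  0.87  1.72] w 5.674750779117841e-05 yaw z 0.3 pos [0.4458 0.161  0.0373]
```

Request:
send_rows(
  motion=[
    [0.0009,-0.0023,0,0,0],
    [0.0009,-0.0023,0,0,0],
  ],
)

```text
time_s: 10.1
position: [0.4458, 0.161, 0.0373]
tcp_rot: [1.085, 1.57, -0.118]
wrist_force: [-2.5, 5.5, 2.6]
width: 0.001
```

```bash
python3 st.py;python3 - <<'E'
from station import grab_frame;import cv2
i=grab_frame("scene")["img"][:,:,::-1][200:230,220:270];cv2.imwrite("pics/s5.png",cv2.resize(i,None,fx=14,fy=14,interpolation=cv2.INTER_CUBIC))
i=grab_frame("top")["img"][:,:,::-1][195:275,160:280];cv2.imwrite("pics/t5.png",cv2.resize(i,None,fx=6.5,fy=6.5,interpolation=cv2.INTER_CUBIC))
E
```

```text
t 10.1 jig xyz mm [-65.    0.   37.3] F jig [-6.01 -0.35  2.59] w 0.000999088569504101 yaw z 0.29 pos [0.4458 0.161  0.0373]
```

View pics/s5.png

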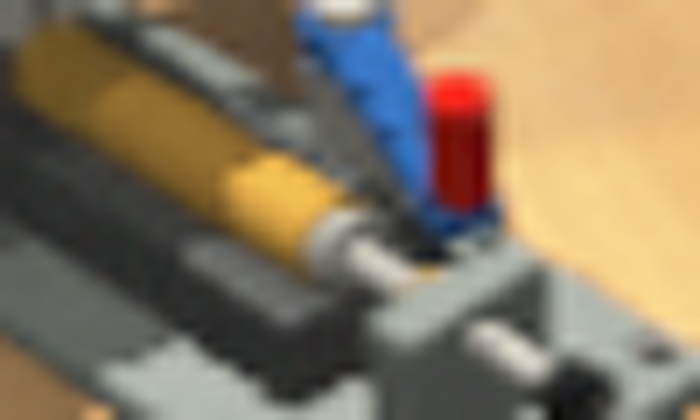

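View pics/t5.png

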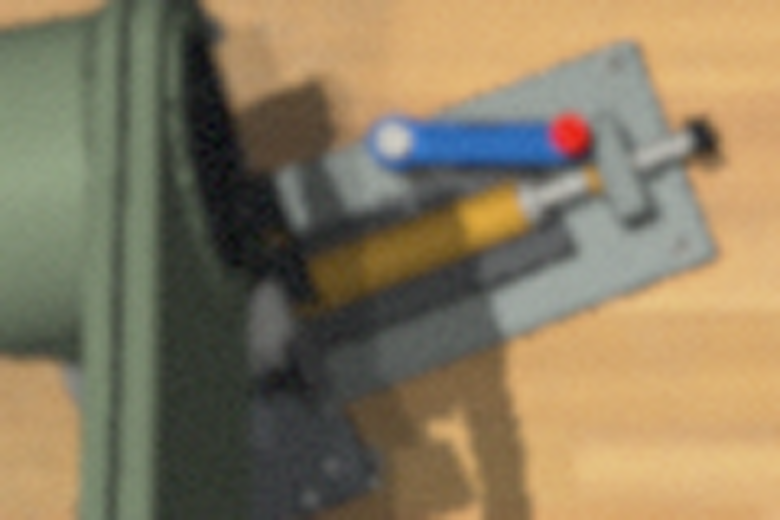

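Request:
send_rows(
  motion=[
    [-0.012,0.03,0,0,0],
    [-0.025,0.06,0,0,0],
    [-0.0445,0.117,0,0,0],
    [-0.0445,0.117,0,0,0],
    [-0.0445,0.117,0.2,0,0],
    [-0.0445,0.117,0.46,0,0],
    [-0.0445,0.117,0.46,0,0.4],
    [0.06,-0.11,0.46,-0.05,0.4],
    [0.17,-0.34,0.46,-0.1,0.4],
    [0.2775,-0.57,0.46,-0.122,0.4],
    [0.2775,-0.57,0.46,-0.122,0.4],
    [0.2775,-0.57,0.46,-0.122,0.4],
    [0.2775,-0.57,0.46,-0.122,0.4],
  ],
)

```text
time_s: 11.5
position: [0.5004, 0.0477, 0.1287]
tcp_rot: [-1.442, 1.57, -3.027]
wrist_force: [-0.1, -0.1, 0.1]
width: 0.0376
```

```bash
python3 st.py;python3 - <<'E'
from station import grab_frame,sensors;import cv2
from h import *
s=sensors.sense();f=grab_frame("wrist");f["T_wt"]=toolT(s);np.save("f6.npy",f,allow_pickle=True)
cv2.imwrite("pics/w6.png",f["img"][:,:,::-1])
i=grab_frame("scene")["img"][:,:,::-1][170:250,180:280];cv2.imwrite("pics/s6.png",cv2.resize(i,None,fx=7,fy=7,interpolation=cv2.INTER_CUBIC))
E
```

```text
t 11.5 jig xyz mm [ 60.2  10.9 128.7] F jig [ 0.05 -0.14  0.12] w 0.03764062851577038 yaw z -21.61 pos [0.5004 0.0477 0.1287]
```

View pics/w6.png

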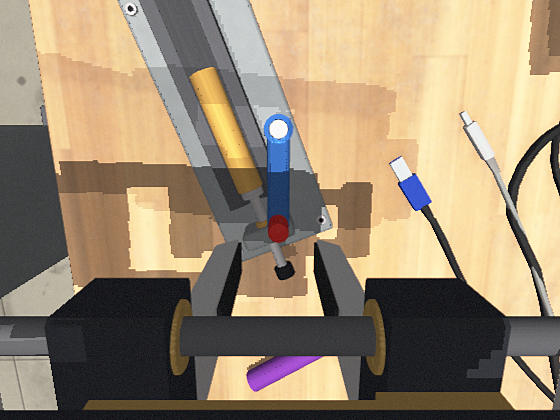

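View pics/s6.png

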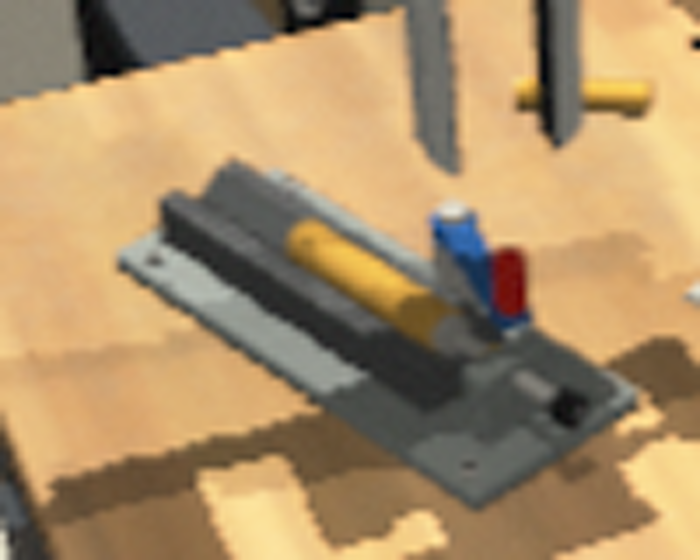

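Request:
send_rows(
  motion=[
    [0.004,-0.004,-0.15,0,0.4],
    [0.004,-0.004,-0.25,0,0.4],
    [0.004,-0.004,-0.3,0,0.4],
    [0.004,-0.004,-0.34,0,0.4],
    [0.004,-0.004,-0.34,0,0.4],
    [0.004,-0.004,-0.34,0,0.2],
    [0.004,-0.004,-0.34,0,0.2],
    [0.004,-0.004,-0.34,0,0.2],
  ],
)

```text
time_s: 12.4
position: [0.5021, 0.0474, 0.0618]
tcp_rot: [1.331, 1.569, -0.253]
wrist_force: [1.3, -0.2, 1.2]
width: 0.0198
```

```bash
python3 st.py;python3 - <<'E'
from station import grab_frame
import cv2,numpy as np
i=grab_frame("scene")["img"][:,:,::-1][170:250,180:280];cv2.imwrite("pics/s7.png",cv2.resize(i,None,fx=7,fy=7,interpolation=cv2.INTER_CUBIC))
cv2.imwrite("pics/w7.png",grab_frame("wrist")["img"][:,:,::-1])
from h import *
from station import sensors
p=np.load("p1.npy");pos=toolT(sensors.sense())[:3,3];T0=None
for k in range(0,15):
    a=.382+k*(1.571+.06-.382)/14
    P=J(p,[[.066*np.cos(a),.036-.066*np.sin(a),0]])[0]
    print(k,round(a,3),((P-pos)[:2]/.2).round(4),round(-(a-.382)/np.pi,4))
E
```

```text
t 12.4 jig xyz mm [61.1 12.3 61.8] F jig [0.68 1.15 1.22] w 0.01983447252852667 yaw z -21.54 pos [0.5021 0.0474 0.0618]
0 0.382 [-0.0026 -0.0022] -0.0
1 0.471 [-0.032  -0.0003] -0.0284
2 0.56 [-0.0611  0.0042] -0.0568
3 0.65 [-0.0897  0.0112] -0.0852
4 0.739 [-0.1175  0.0208] -0.1136
5 0.828 [-0.1444  0.0328] -0.142
6 0.917 [-0.17    0.0472] -0.1704
7 1.006 [-0.1943  0.0638] -0.1988
8 1.096 [-0.2171  0.0825] -0.2272
9 1.185 [-0.238   0.1031] -0.2556
10 1.274 [-0.2571  0.1256] -0.284
11 1.363 [-0.2741  0.1496] -0.3124
12 1.453 [-0.2888  0.1751] -0.3408
13 1.542 [-0.3013  0.2018] -0.3692
14 1.631 [-0.3113  0.2294] -0.3976
```

View pics/s7.png

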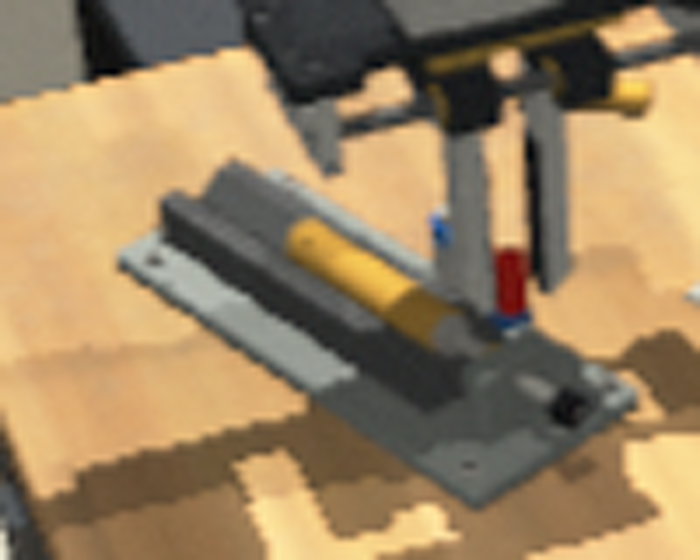

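View pics/w7.png

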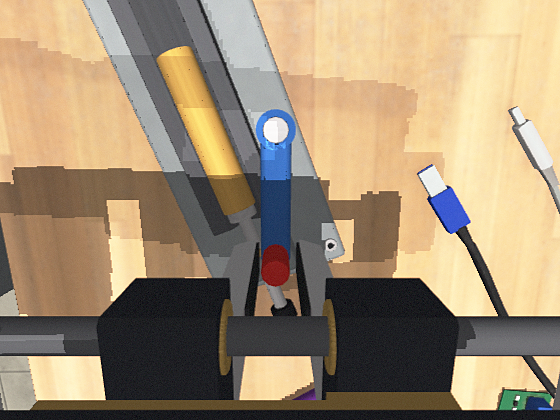

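Request:
send_rows(
  motion=[
    [-0.0026,-0.0022,0,0,0.2],
    [-0.032,-0.0003,0,-0.0284,0.2],
    [-0.061,0.004,0,-0.057,0.2],
    [-0.09,0.011,0,-0.085,0.2],
    [-0.1175,0.021,0,-0.1136,0.2],
    [-0.1444,0.033,0,-0.142,0.2],
    [-0.17,0.047,0,-0.17,0.2],
    [-0.194,0.064,0,-0.199,0.2],
    [-0.217,0.0825,0,-0.227,0.2],
    [-0.238,0.103,0,-0.2556,0.2],
    [-0.257,0.1256,0,-0.284,0.2],
    [-0.274,0.15,0,-0.3124,0.2],
    [-0.289,0.175,0,-0.341,0.2],
    [-0.3013,0.2018,0,-0.369,0.2],
    [-0.3013,0.2018,0,-0.369,0.2],
    [-0.3013,0.2018,0,-0.369,0.2],
  ],
)

```text
time_s: 14.1
position: [0.4416, 0.0877, 0.0616]
tcp_rot: [1.493, 1.57, -1.249]
wrist_force: [0.2, -0.0, -0.4]
width: 0.0185
```

```bash
python3 st.py;python3 - <<'E'
from station import grab_frame
import cv2,numpy as np
i=grab_frame("scene")["img"][:,:,::-1][170:250,180:280];cv2.imwrite("pics/s8.png",cv2.resize(i,None,fx=7,fy=7,interpolation=cv2.INTER_CUBIC))
cv2.imwrite("pics/w8.png",grab_frame("wrist")["img"][:,:,::-1])
E
```

```text
t 14.1 jig xyz mm [  1.9 -29.9  61.6] F jig [ 0.1   0.17 -0.42] w 0.01851960382104353 yaw z -87.85 pos [0.4416 0.0877 0.0616]
```

View pics/s8.png

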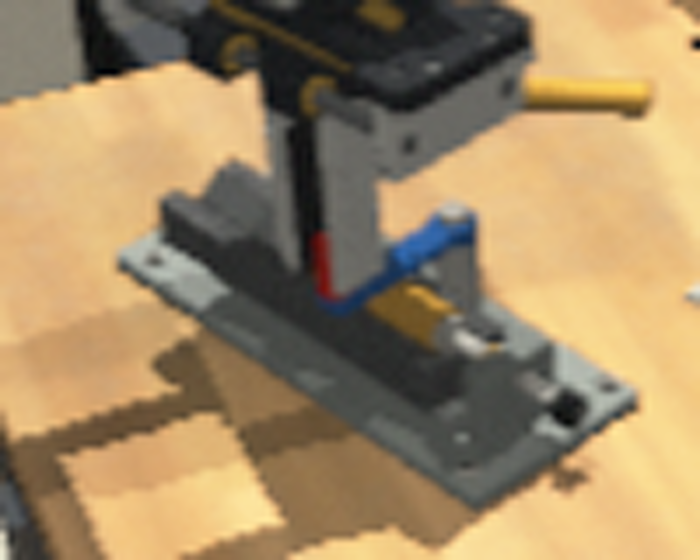

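View pics/w8.png

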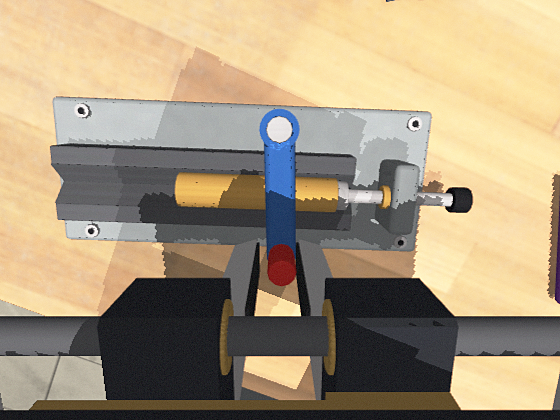

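Request:
send_rows(
  motion=[
    [-0.0018,0.0047,0,-0.004,0.2],
    [-0.0036,0.0094,0,-0.008,0.2],
    [-0.0053,0.014,0,-0.012,0.2],
    [-0.0071,0.0187,0,-0.012,0.2],
    [-0.0071,0.0187,0,-0.012,0.2],
  ],
)

```text
time_s: 14.7
position: [0.44, 0.0914, 0.0615]
tcp_rot: [0.948, 1.57, -1.832]
wrist_force: [-0.2, -0.5, 0.6]
width: 0.0186
```

```bash
python3 st.py
```

```text
t 14.7 jig xyz mm [ -2.1 -30.1  61.5] F jig [ 0.38 -0.38  0.6 ] w 0.018587371610825434 yaw z -90.05 pos [0.44   0.0914 0.0615]
```

Request:
send_rows(
  motion=[
    [-0.0009,0.0023,0,0,0.2],
    [-0.0018,0.0047,0,0,0.2],
    [-0.0018,0.0047,0,0,0.2],
  ],
)

```text
time_s: 15.0
position: [0.4399, 0.0916, 0.0615]
tcp_rot: [1.324, 1.568, -1.456]
wrist_force: [0.6, -5.3, -0.5]
width: 0.0189
```

```bash
python3 st.py
```

```text
t 15.0 jig xyz mm [ -2.3 -30.1  61.5] F jig [ 5.22 -1.3  -0.53] w 0.0189389400962836 yaw z -90.03 pos [0.4399 0.0916 0.0615]
```

Request:
send_rows(
  motion=[
    [-0.0009,0.0023,0,0,0.2],
    [-0.0018,0.0047,0,0,0.2],
    [-0.0018,0.0047,0,0,0.2],
  ],
)

```text
time_s: 15.3
position: [0.4399, 0.0916, 0.0616]
tcp_rot: [1.449, 1.566, -1.33]
wrist_force: [1.3, -5.9, -0.9]
width: 0.0189
```

```bash
python3 st.py
```

```text
t 15.3 jig xyz mm [ -2.3 -30.1  61.6] F jig [ 6.01 -0.9  -0.93] w 0.018924419351400018 yaw z -90.0 pos [0.4399 0.0916 0.0616]
```

Request:
send_rows(
  motion=[
    [0.004,-0.0105,0,0,0.22],
    [0.004,-0.0105,0,0,0.4],
    [0.004,-0.0105,0,0,0.4],
    [0.004,-0.0105,0,0,0.4],
    [0.004,-0.0105,0.1,0,0.4],
    [0.004,-0.0105,0.3,0,0.4],
    [0.004,-0.0105,0.6,0,0.4],
    [0.004,-0.0105,0.7,0,0.4],
    [0.004,-0.0105,0.7,0,0.4],
  ],
)

```text
time_s: 16.2
position: [0.4446, 0.09, 0.2072]
tcp_rot: [2.484, 1.558, -0.294]
wrist_force: [0.4, -0.5, 0.4]
width: 0.0376
```

```bash
python3 st.py;python3 - <<'E'
from h import *
from station import sensors, grab_frame, finder
s=sensors.sense();f=grab_frame("wrist");cv2.imwrite("pics/w9.png",f["img"][:,:,::-1])
f["T_wt"]=toolT(s);np.save("f9.npy",f,allow_pickle=True)
cv2.imwrite("pics/w9c.png",cv2.resize(f["img"][110:320,130:400,::-1],None,fx=2.9,fy=2.8,interpolation=cv2.INTER_CUBIC))
i=grab_frame("scene")["img"][:,:,::-1];cv2.imwrite("pics/s9.png",i)
i=grab_frame("top")["img"][:,:,::-1];cv2.imwrite("pics/t9.png",i)
E
```

```text
t 16.2 jig xyz mm [  1.  -26.3 207.2] F jig [0.64 0.16 0.39] w 0.0376063328308478 yaw z -89.98 pos [0.4446 0.09   0.2072]
```

View pics/w9.png

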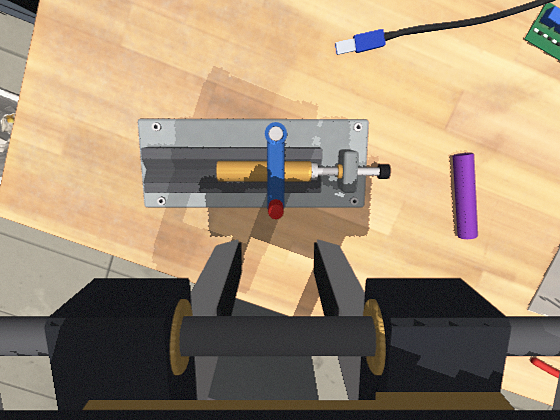

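View pics/s9.png

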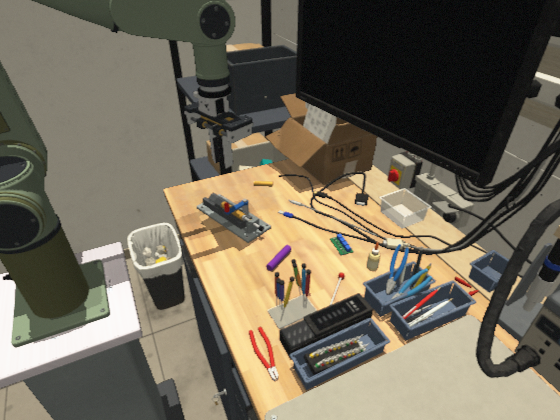

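View pics/w9c.png

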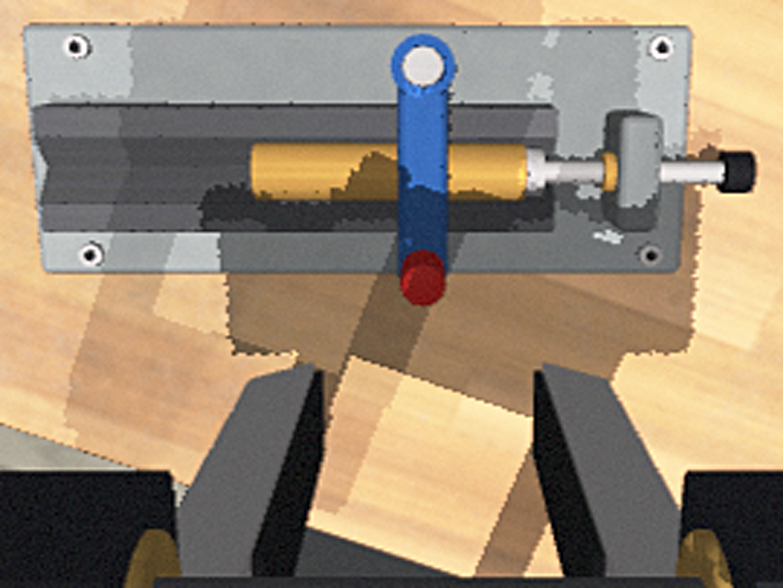

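```bash
python3 - <<'E'
from h import *
from station import sensors
f=np.load("f9.npy",allow_pickle=True).item()
a=lambda u,v:[u/2.9+130-.4,v/2.8+110-.4]
uv=np.array([a(40,103),a(45,231),a(555,231),a(557,107),a(422,66)])
q=np.array([[-.13,.022,.032],[-.13,-.022,.032],[.045,-.022,.032],[.045,.022,.032],[0,.036,.057]])
p,e=fit(f,q,uv,np.load("p1.npy"));print(p,e.round(2))
def inv(u,z): 
    r=least_squares(lambda x:(proj(f,J(p,[[x[0],x[1],z]]))[0]-u),[0,0]);return r.x.round(4)
for n,u,z in [("pin open",a(251,170),.044),("pin stop end",a(527,170),.044),("knob",a(423,285),.0815),("bracket L",a(616,112),.045)]: print(n,inv(u,z))
g=np.load("f1.npy",allow_pickle=True).item();f=g;p=np.load("p1.npy")
b=lambda u,v:[u/4+215-.4,v/4+145-.4]
print("before: bracket near edge",inv(b(215,372),.045),"head",inv(b(241,243),.0435))
E
```

```text
[ 0.46895483  0.09920984 -1.21023524] [[-2.1   0.53]
 [-0.32 -0.14]
 [ 0.2   0.35]
 [ 0.92 -0.2 ]
 [ 1.21 -0.27]]
pin open [-0.0568  0.001 ]
pin stop end [0.0334 0.0013]
knob [-0.0006 -0.0302]
bracket L [0.0615 0.0209]
before: bracket near edge [ 0.0639 -0.0067] head [ 0.0317 -0.0004]
```

```bash
python3 - <<'E'
import cv2,numpy as np
from station import finder,sensors,grab_frame
print(sensors.sense()["position"])
a=cv2.imread("pics/scene0.png");b=cv2.imread("pics/s9.png")
# stop rod end + bracket patch in the scene view
for (r0,r1,c0,c1) in [(224,234,256,268),(217,240,243,270)]:
    A=a[r0:r1,c0:c1];r=cv2.matchTemplate(b[r0-4:r1+4,c0-4:c1+4],A,cv2.TM_CCOEFF_NORMED);i=np.unravel_index(r.argmax(),r.shape);print(np.array(i)-4,r.max())
for l in("relay_board","flux_bottle","side_cutter"):
    grab_frame("scene");print(l,[np.round(x["at"],3) for x in finder.recognise("scene",l)][:1])
i=np.vstack([a[195:245,190:280],b[195:245,190:280]]);cv2.imwrite("pics/cmp.png",cv2.resize(i,None,fx=6,fy=6,interpolation=cv2.INTER_CUBIC))
E
```

```text
[0.43983252 0.08969774 0.20056202]
[0 0] 0.9951317
[0 0] 0.8528201
relay_board [array([ 0.688, -0.127,  0.003])]
flux_bottle [array([ 0.712, -0.23 ,  0.034])]
side_cutter [array([ 0.363, -0.341,  0.009])]
```

View pics/cmp.png

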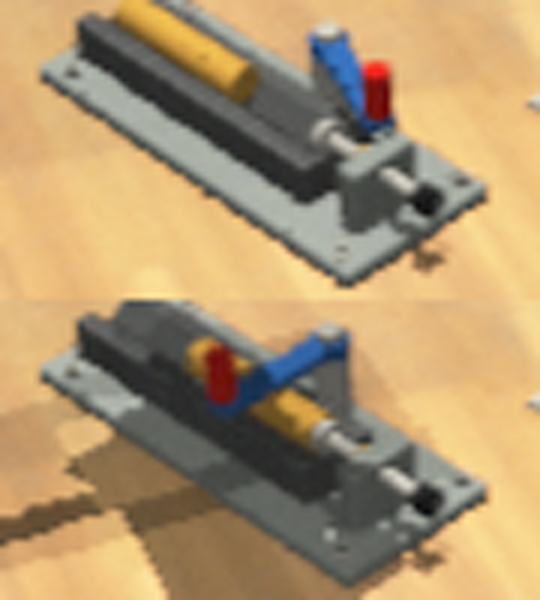

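The stop hasn't moved: its rod end matches the first picture with zero shift. The pin is against it and the keeper lies straight across. Handing in.

```bash
python3 -c "
from station import order;print(order.hand_in())"
```

```text
the job is handed in; nothing more can be done
None
```

The pin is home against the stop, the keeper is fully round across it, and the job is handed in. It took about 17 s of the 58 s allowed.

- **Pin:** I pushed it about 54 mm along the groove with the closed fingertips. It slid at about 2 N, and I stopped when the force reached 6 N with the arm no longer moving. It stayed in the groove throughout.
- **Stop:** I never read more than about 6 N along the groove, against its 20 N limit. In the scene picture the rod end shows no shift from the start.
- **Keeper:** I swung the knob between loosely open fingers until it met its end stop at about 6 N with no further movement. Then I let go and raised the tool to about 0.2 m. The wrist picture puts the knob within 1 mm of straight across.
- **Other things:** the relay board, flux bottle and side cutter read within about 4 mm of their first positions, the accuracy of that reading. I never went near the purple and small brass look-alikes.

**One check that disagreed:** the last wrist picture put the pin's end at 33.4 mm along the groove, against 31.7 mm for the stop face at the start. That picture was taken before the arm had settled and its fit errors reached about 2 pixels, so I went by the scene comparison and the force readings.

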